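Drive the stuck spacer out of a microscope eyepiece

TASK

A brass spacer ring is stuck in the microscope eyepiece clamped in the V-block. Take the drift whose head goes into the bore but not through the spacer, push it in from the wide eye end and drive the spacer right out of the other end so that it drops into the blue-lined tray, then draw the drift out and lay it back in its own notch on the rest, as it lay before. Leave the other drifts, the spare eyepiece and the objective where they are.

Things in the scene. Friction and masses are not known exactly. Their poses are not given: they have to be found in the camera images.
- bore_in (a point): Centre of the mouth of the eyepiece's bore at the wide eye end, where the drift goes in; 70 mm above the desk. +x is the bore's level axis, pointing into the bore and on to the tray; z up. The bore is 24 mm in diameter right through; its bevelled mouth narrows from 32 to 24 mm in the first 6 mm. The desk before the mouth is clear.
- bore_out (a point): Centre of the bore's open barrel end, where the spacer comes out; 70 mm above the desk, 60 mm beyond bore_in on the same axis (same axes).
- fixture: The black eyepiece, V-block and tray, all fixed on a grey base plate 110 mm wide; same axes as bore_in, which lies at x = -39 mm here; origin on the desk under the bore. Eyepiece: eye end 40 mm in outer diameter and 25 mm long, barrel 30 mm in diameter and 35 mm long. Steel V-block 70 mm wide, x = -14 to 14 mm; its stirrup and screw reach 113 mm above the desk.
- tray (a point): Middle of the blue felt floor of the white-walled parts tray below the barrel end; 16 mm above the desk, same axes as bore_in. Inside 94 mm long (x), 87 mm wide; walls stand 16 mm above the felt. It begins 3 mm before the barrel end, so a spacer pushed out falls straight into it.
- spacer_center (a point): Middle of the brass spacer, a ring 22 mm in outer diameter with a 13 mm hole, 14 mm long, 30 g, on the bore's axis (+x along it). At the start its leading face is 3 to 9 mm inside the barrel end. It sits tight: a steady push of about 6 to 14 N slides it, until its back edge reaches the barrel end; then it is free and falls.
- spacer: The spacer; origin and axes as spacer_center.
- drift_small_grip (a point): Middle of the brass handle of the drift with the 10 mm head, on its axis, 42 mm above the desk; +x along the drift towards its head. Handle 14 mm in diameter, 100 mm long. Its head would slip through the spacer's hole.
- drift_medium_grip (a point): Middle of the brass handle of the drift with the 20 mm head, on its axis, 42 mm above the desk; +x along the drift towards its head. Handle 14 mm in diameter, 100 mm long. Its head passes the bore and bears on the spacer's face.
- drift_large_grip (a point): Middle of the brass handle of the drift with the 28 mm head, on its axis, 42 mm above the desk; +x along the drift towards its head. Handle 14 mm in diameter, 100 mm long. Its head is too big for the bore.
- drift_medium_tip (a point): Middle of the end face of the head of the drift with the 20 mm head, 132 mm from its grip point; +x along the drift, out of the face.
- drift_small: The drift with the 10 mm head; origin and axes as its grip point, otherwise shaped like drift_medium.
- drift_medium: The drift with the 20 mm head; origin and axes as its grip point. A straight, round, stepped bar: brass handle (x = -50 to 50 mm, 14 mm in diameter), steel shank (to x = 120 mm, 8 mm), white plastic head (x = 118 to 132 mm, 20 mm, end bevelled 1.5 mm). About 0.15 kg, balancing about 11 mm ahead of its grip point.
- drift_large: The drift with the 28 mm head; origin and axes as its grip point, otherwise shaped like drift_medium.
- rest: Fixed grey rest; origin on the desk under its middle, +x where the drifts' heads point. Two notched bars 8 mm thick, at x = -36 and 36 mm, with V notches at y = -60, 0 and 60 mm, carry the handles level, axes 42 mm above the desk; which drift lies in which notch varies. Between the bars 64 mm of each handle is free to grip from above; base plate 8 mm thick.
- spare_eyepiece_center (a point): Middle of a whole black eyepiece standing on the desk, 40 mm in diameter, 66 mm high; leave it alone.
- objective_center (a point): Middle of a silver objective standing on its white cap on the desk, 36 mm in diameter, 49 mm high; leave it alone.
Things that resemble listed ones, but are neither listed nor needed, are in the scene too. Leave any pink look-alike of the drift_medium alone.

How it is judged:
On the way, in this order (a step that is already met when the one before it is completed fails the run):
1. the head of the 20 mm drift is in the bore and pushes on the spacer, which begins to slide (contact force between drift_medium and spacer above 1 N and x of drift_medium_tip in the frame of bore_in above 0.02 m and y of drift_medium_tip in the frame of bore_in between -0.005 and 0.005 m and z of drift_medium_tip in the frame of bore_in between -0.005 and 0.005 m and distance of spacer_center from where it was at the start of the episode above 0.002 m and x of spacer_center in the frame of bore_out below 0.003 m), for 0.03 s.
2. the spacer has been driven out of the barrel end and lies in the tray (x of spacer_center in the frame of tray between -0.05 and 0.05 m and y of spacer_center in the frame of tray between -0.045 and 0.045 m and z of spacer_center in the frame of tray between 0 and 0.025 m), for 0.1 s.
At the end, for the whole second after the job is handed in: The spacer lies at rest on the floor of the tray; the drift with the 20 mm head lies at rest in its own notch, within 20 mm of where it lay at the start and parallel to the notch within 0.08 rad; the other drifts, the spare eyepiece and the objective have not been shifted by more than 25 mm (all of step 2 and linear speed of each of spacer, drift_medium below 0.02 m/s and distance of drift_medium_grip from where it was at the start of the episode below 0.02 m and angle between the x axis of drift_medium and the x axis of rest, either way round below 0.08 rad); the robot touches nothing.
It fails at once if another drift, the spare eyepiece or the objective is shifted by more than 25 mm (distance of any of drift_small_grip, drift_large_grip, spare_eyepiece_center, objective_center from where it was at the start of the episode above 0.025 m).
It also fails if it takes over 54 s, if anything falls off the work surface, if the arm or the gripper's body presses on something with over 40 N, if the wrist force passes 120 N, or if a joint passes its speed limit or range.

ROBOT

A 7-joint arm with a two-finger parallel gripper is mounted at the origin on the work surface. World frame = base frame: x ahead of the robot, y to its left, z up, the work surface at z = 0. Lengths are in m, angles in rad, forces in N, time in s.
With the tool pointing down it reaches from about 0.4 to 0.85 m from the base axis. Payload 6.9 kg.
Tool frame: the origin (TCP) lies between the finger pads; the fingertips stand 22 mm ahead of it and the grasp point (between the pads) lies 3 mm ahead of it; z points along the fingers, y is the direction in which the jaws open and shut (so a half turn about z gives the same grasp; the last joint's range is limited). The gripper opens to 85 mm and grips with 20 to 120 N. Pads are 22 mm wide; open, the fingers measure 114 mm over their backs; the gripper's body (76 mm by 85 mm) begins 54 mm behind the grasp point. The pads swing forward as they close: fully open they stand 13 mm farther back than shut.
Start: joints at [-1.065, 0.507, -0.238, 1.5, 0.126, 1.149, -0.155], TCP at [0.243, 0.576, 0.253] pointing down, gripper open.
Joint ranges: [-3.08, 3.08], [-0.24, 2.05], [-1.43, 1.35], [0, 2.5], [-1.52, 4.66], [0.17, 1.96], [-2.89, 2.89]. Speed limits (rad/s): [2.39, 2.39, 3.14, 3.14, 3.14, 3.14, 3.14].

INTERFACE

Orientations are given as a unit quaternion [x, y, z, w].
In Python, from plant import ctrl gives the robot as it stands. The module is installed in compiled form; this text tells all that it offers.
- The arm moves only by the shell command python3 -m creep 'ROWS'. ROWS is a JSON object of lists of equal length, an entry for each row: "angular": the turn, a rotation vector about the tool's x, y, z in rad, a list of three; "dp": the shift along the tool's x, y, z in mm, a list of three; "grip": the closure in counts, from 0 (fully open) to 255 (shut). In form: {"angular": [[wx, wy, wz], ...], "dp": [[dx, dy, dz], ...], "grip": [grip, ...]}. A call has 1 to 8 rows; each row is the pose to reach, as a shift and turn from the pose measured when the call began, along the tool's axes at that moment; what a row does not reach only later rows make up. A row lasts 1/12 s, in which the tool goes at most 41.7 mm and 7.16 degrees, less where a joint would pass 70% of its speed; a pose out of reach is approached as far as the arm can. A call with a gripper value outside its range is refused whole. The fingers move at their own pace and stop on an object; the grip force is fixed at half the most. Time passes only in rows, so rows that repeat a pose let the fingers close. It gives the time, the measured TCP pose, the force and the opening at its end, in the units of the state.
- ctrl.observe(): the state, without advancing time (a new reading comes with each control period).
- ctrl.capture(name): name is "side" or "top"; returns a dict with "pixels" (480x640x3 uint8, blue, green, red), "camera_matrix" (3x3 intrinsics, pixels), "dist" ([k1, k2, p1, p2, k3] as OpenCV has them; the pictures are not rectified), "R" (3x3) and "t" (3): a world point X has camera coordinates R X + t. Camera axes: x right, y down, z forward; pixel columns grow to the right and rows downward; lengths in m; the calibration is good to about 2 mm. A picture is of the moment at which its call begins. There is no depth.
- ctrl.sign_off(): hands the job in, once; it reports no verdict.
The state is a dict: "time_s": time; "joint_pos": joint angles; "qd": joint speeds; "joint_torque": joint torques, N m; "eef_pos": TCP position; "tcp_rot": TCP orientation; "force": force on the tool from outside, world axes, zero at the start; "wrist_torque": the same for the moment, N m; "opening": opening from 0.0 (shut) to 1.0 (fully open).
Only numpy, scipy, OpenCV 4.12 (cv2) and the standard library are available. Lean on these libraries where they do the work, as an engineer would, in place of code of your own. Each camera call takes 0.05 s, during which the arm holds its last target.

## Working session

There is one attempt and no reset: what is moved stays moved. The work goes in short steps, Python scripts to look and compute and a shell command to move; the robot and the scene stay as the last step left them, time stands still between calls to the robot, and variables do not carry over. Pictures are saved under pics/ and viewed, and the job is handed in when it is done.

```bash
mkdir -p pics; python3 - <<'E'
from plant import ctrl
import cv2,pickle
s=ctrl.observe(); print(s)
for n in("side","top"):
    c=ctrl.capture(n); cv2.imwrite(f"pics/{n}0.png",c["pixels"]); pickle.dump(c,open(f"{n}0.pkl","wb"))
    print(n,c["camera_matrix"],c["dist"],c["R"],c["t"])
E
```

```text
{'time_s': 0.0, 'joint_pos': array([-1.06550092,  0.50834432, -0.23751012,  1.50110628,  0.12568233,
        1.14889846, -0.1548231 ]), 'qd': array([-0.00066361,  0.0006352 ,  0.00162437, -0.00147469, -0.00030611,
       -0.00036243, -0.0020958 ]), 'joint_torque': array([-1.63468530e-04, -6.20604014e+01, -2.18646057e+00, -2.49651432e+01,
        1.26915154e-02,  1.18976392e-02,  1.72869228e-06]), 'eef_pos': array([0.2431665 , 0.57526648, 0.25243426]), 'tcp_rot': array([ 1.98583156e-01,  9.80083643e-01, -8.69557217e-04, -1.65321588e-04]), 'force': array([-0.04964085, -0.03946995, -0.05193047]), 'wrist_torque': array([-0.0159897 , -0.00854455,  0.02299801]), 'opening': 0.997114656298683}
side [[572.84004546   0.         324.11116526]
 [  0.         572.84004546 236.98228367]
 [  0.           0.           1.        ]] [-0.0926632  0.         0.         0.         0.       ] [[ 0.93433112 -0.35609047  0.01499797]
 [-0.17883106 -0.50479695 -0.84451139]
 [ 0.30829339  0.78637117 -0.53532754]] [-0.4911232   0.11325752  1.11145314]
top [[536.20668657   0.         331.17890375]
 [  0.         536.20668657 237.51743713]
 [  0.           0.           1.        ]] [-0.01236734  0.          0.          0.          0.        ] [[ 0.00897371 -0.99981951 -0.01674581]
 [-0.99793584 -0.00788936 -0.06373233]
 [ 0.06358871  0.01728316 -0.99782652]] [-0.06588728  0.49685198  1.36655057]
```

View pics/side0.png

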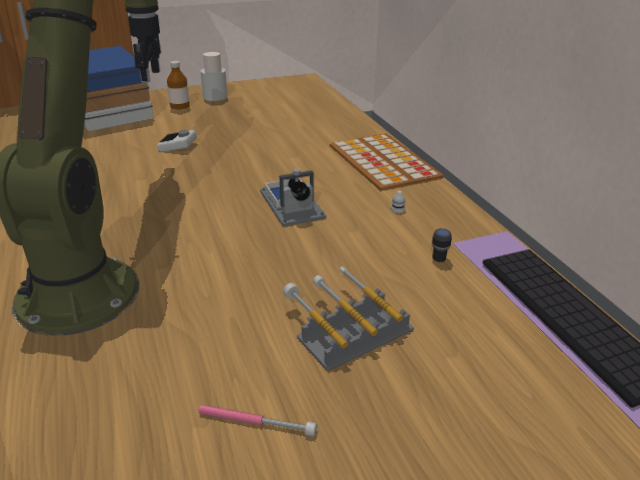

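View pics/top0.png

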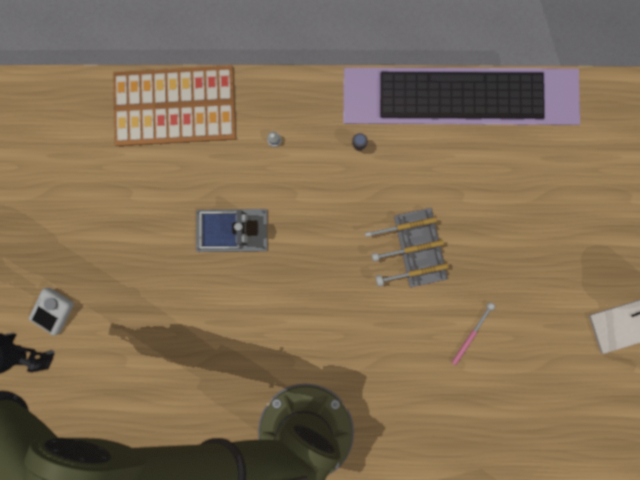

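The top view shows the fixture near (232,230) with the tray to the left, so the bore runs along about world +y. The rest is near (420,247). The heads look large at (380,281), medium at (376,257) and small at (369,234). I'll enlarge to check.

```bash
python3 - <<'E'
import cv2,pickle,numpy as np
t=pickle.load(open("top0.pkl","rb"))["pixels"]; s=pickle.load(open("side0.pkl","rb"))["pixels"]
cv2.imwrite("pics/tr.png",cv2.resize(t[200:295,360:460],(800,760)[:2] and (630,600),interpolation=cv2.INTER_CUBIC))
cv2.imwrite("pics/tf.png",cv2.resize(t[200:260,190:280],(800,533),interpolation=cv2.INTER_CUBIC))
cv2.imwrite("pics/sf.png",cv2.resize(s[160:230,255:335],(680,595),interpolation=cv2.INTER_CUBIC))
cv2.imwrite("pics/sr.png",cv2.resize(s[260:370,275:420],(790,599),interpolation=cv2.INTER_CUBIC))
E
```

```text
(no output)
```

View pics/tr.png

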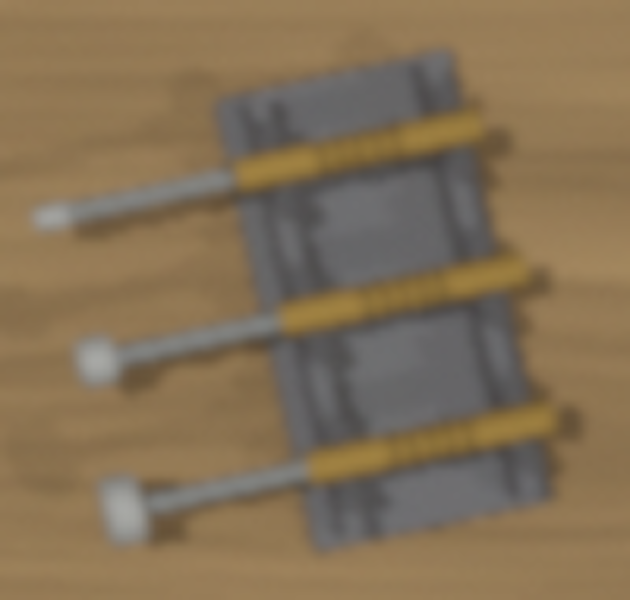

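View pics/tf.png

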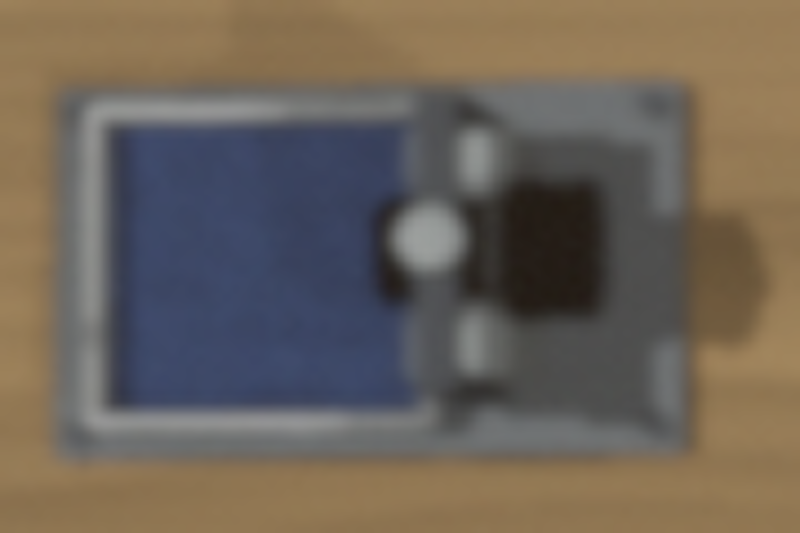

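View pics/sf.png

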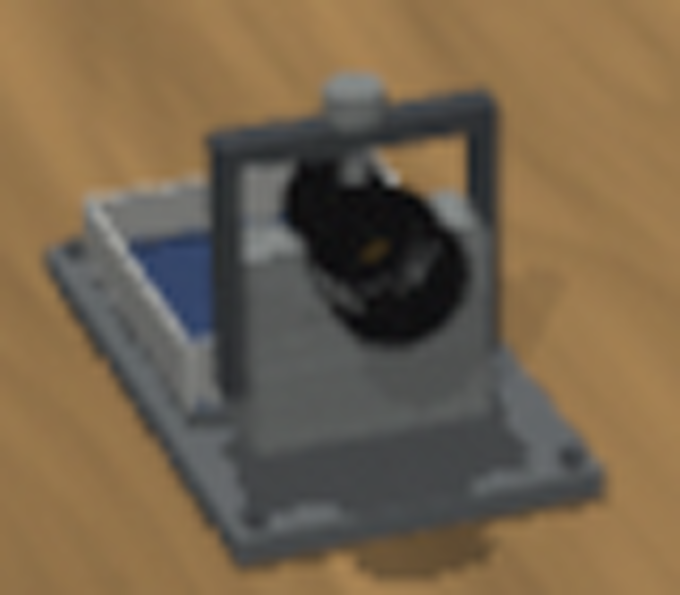

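View pics/sr.png

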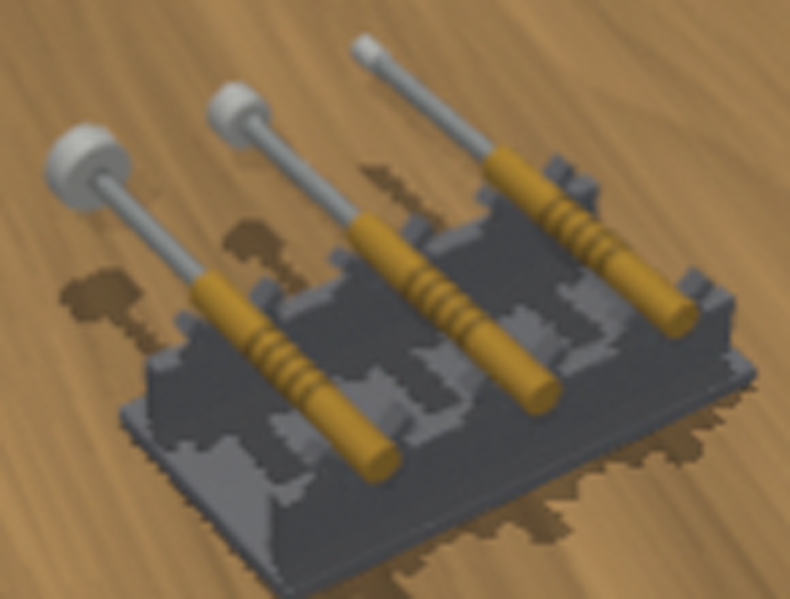

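Enlarged, the middle drift has the 20 mm head and the far one has the smallest. The eyepiece mouth faces right (−y), and brass is visible in the bore at about side pixel (299,189). Next I'll measure.

```bash
cat >h.py <<'E'
import cv2,pickle,numpy as np
from scipy.optimize import least_squares
from scipy.spatial.transform import Rotation as Rn
def load(n): return pickle.load(open(n+".pkl","rb"))
def proj(c,P):
    r,_=cv2.Rodrigues(c["R"]); return cv2.projectPoints(np.float64(P).reshape(-1,3),r,np.float64(c["t"]),c["camera_matrix"],np.float64(c["dist"]))[0][:,0]
def atz(c,uv,z):
    n=cv2.undistortPoints(np.float64([[uv]]),c["camera_matrix"],np.float64(c["dist"]))[0,0]
    d=c["R"].T@np.r_[n,1]; o=-c["R"].T@c["t"]; return o+d*(z-o[2])/d[2]
def tri(ct,uvt,cs,uvs):
    f=lambda X:np.r_[proj(ct,X)[0]-uvt,proj(cs,X)[0]-uvs]
    r=least_squares(f,[.4,0,.05]); return r.x,r.fun
def snap(tag):
    from plant import ctrl
    for n in("side","top"):
        c=ctrl.capture(n); pickle.dump(c,open(f"{n}{tag}.pkl","wb"))
def crop(n,box,out,marks=(),scale=None):
    c=load(n);x0,y0,x1,y1=box; k=min(800/(x1-x0),600/(y1-y0)); k=int(k)
    im=cv2.resize(c["pixels"][y0:y1,x0:x1],None,fx=k,fy=k,interpolation=cv2.INTER_CUBIC)
    for u,v in marks: cv2.circle(im,(int((u-x0+.5)*k),int((v-y0+.5)*k)),3,(0,0,255),-1)
    cv2.imwrite("pics/"+out+".png",im); print(out,k,x0,y0)
E
python3 - <<'E'
from h import *
T,S=load("top0"),load("side0")
tp=lambda x,y:np.array([(x+.5)/6.3-.5+360,(y+.5)/6.316-.5+200])
sp=lambda x,y:np.array([(x+.5)/5.448-.5+275,(y+.5)/5.445-.5+260])
for nm,a,b in(("butt",tp(528,272),sp(542,393)),("junc",tp(283,318),sp(362,228)),("head",tp(80,362),sp(228,108))):
    print(nm,atz(T,a,.042),atz(S,b,.042),tri(T,a,S,b))
tf=lambda x,y:np.array([(x+.5)/8.889-.5+190,(y+.5)/8.889-.5+200])
sf=lambda x,y:np.array([(x+.5)/8.5-.5+255,(y+.5)/8.5-.5+160])
for p in((62,90),(690,85),(690,455),(62,455)): print("base",atz(T,tf(*p),.006))
print("mouth",atz(T,tf(602,250),.08),atz(S,sf(393,265),.07),tri(T,tf(602,250),S,sf(393,265)))
print("barrel end",atz(T,tf(380,255),.07),"screw",atz(T,tf(428,238),.113),atz(S,sf(355,90),.113))
for p in((240,560),(605,490),(50,255)): print("sbase",atz(S,sf(*p),.003))
E
```

```text
butt [ 0.48498656 -0.34486354  0.042     ] [ 0.48711152 -0.33844899  0.042     ] (array([ 0.48442018, -0.34373936,  0.04728069]), array([-0.04410796,  0.10778629,  0.07829578, -0.00615106]))
junc [ 0.46583434 -0.24709742  0.042     ] [ 0.46525244 -0.24319075  0.042     ] (array([ 0.46456261, -0.24635185,  0.04462938]), array([-0.17213891,  0.46074866,  0.35414224, -0.0215094 ]))
head [ 0.44761293 -0.16610503  0.042     ] [ 0.44632656 -0.16508586  0.042     ] (array([ 0.44667502, -0.16576416,  0.04241976]), array([-0.12713228,  0.36687895,  0.29495131, -0.01360062]))
base [0.56817099 0.29144108 0.006     ]
base [0.57090495 0.10613087 0.006     ]
base [0.46226628 0.10432271 0.006     ]
base [0.46071113 0.28873815 0.006     ]
mouth [0.51612545 0.11961056 0.08      ] [0.51872297 0.13839763 0.07      ] (array([0.514324  , 0.12019919, 0.07987757]), array([-0.24337569,  0.73061395,  0.72073802, -0.02705357]))
barrel end [0.51506518 0.18342787 0.07      ] screw [0.51635068 0.1617458  0.113     ] [0.51606071 0.16209664 0.113     ]
sbase [0.4636076  0.10853877 0.003     ]
sbase [0.57193236 0.11065243 0.003     ]
sbase [0.46255787 0.30000467 0.003     ]
```

```bash
cat >>h.py <<'E'
def plan(p,a_deg,n=''):
    "p: TCP target world; a_deg: drift direction in world (tool pointing down, jaw axis = a-90)"
    from plant import ctrl
    s=ctrl.observe(); R0=Rn.from_quat(s["tcp_rot"])
    a=np.radians(a_deg-90); y=np.array([np.cos(a),np.sin(a),0]); z=np.array([0,0,-1.]); x=np.cross(y,z)
    R1=Rn.from_matrix(np.c_[x,y,z])
    dp=R0.inv().apply(np.array(p)-s["eef_pos"])*1000; w=(R0.inv()*R1).as_rotvec()
    print(n,"dp",dp.round(1),"ang",w.round(4),"| t",round(s["time_s"],2),"pos",s["eef_pos"].round(4),"F",s["force"].round(1),"open",round(s["opening"],3),"q",s["joint_pos"].round(2))
def fixp(P,o=(.5162,.162),yaw=90.65):
    a=np.radians(yaw);P=np.atleast_2d(P);c,s_=np.cos(a),np.sin(a)
    return np.c_[o[0]+c*P[:,0]-s_*P[:,1],o[1]+s_*P[:,0]+c*P[:,1],P[:,2]]
def ring(x,r,z=.07):
    t=np.linspace(0,2*np.pi,40); return np.c_[np.full(40,x),r*np.cos(t),z+r*np.sin(t)]
E
python3 - <<'E'
from h import *
M=np.r_[ring(-.039,.02),ring(-.039,.016),ring(.021,.015),[[-.014,.035,.008],[-.014,-.035,.008],[0,0,.113]]]
W=fixp(M)
crop("top0",(190,200,280,260),"tf1",proj(load("top0"),W)); crop("side0",(255,160,335,230),"sf1",proj(load("side0"),W))
d=np.array([-.2065,.9785,0]);g=np.array([.475,-.2954,.042])
D=[g+d*k for k in(-.05,0,.05,.118,.132)]
crop("top0",(360,200,460,275),"tr1",proj(load("top0"),D)); crop("side0",(300,260,400,335),"sr1",proj(load("side0"),D))
plan([.46,.15,.25],101.9)
E
```

```text
tf1 8 190 200
sf1 8 255 160
tr1 8 360 200
sr1 8 300 260
 dp [-365.3 -307.4    3. ] ang [-1.500e-03  8.000e-04  9.633e-01] | t 0.1 pos [0.2432 0.5753 0.2525] F [-0.9  0.8 -0.5] open 1.001 q [-1.07  0.51 -0.24  1.5   0.13  1.15 -0.15]
```

View pics/tf1.png

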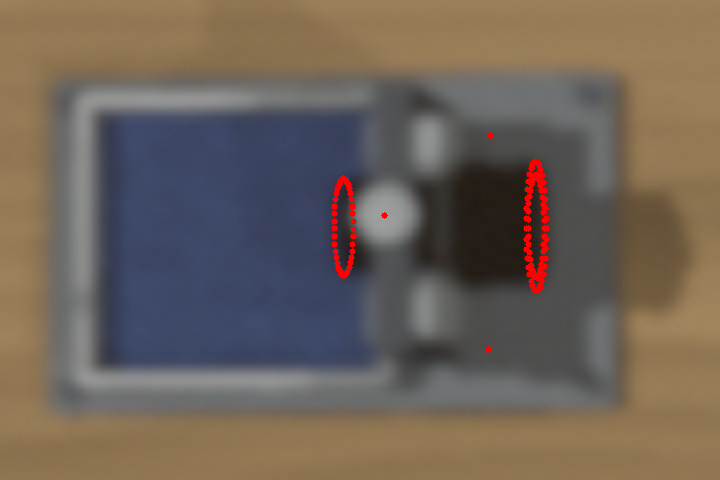

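View pics/sf1.png

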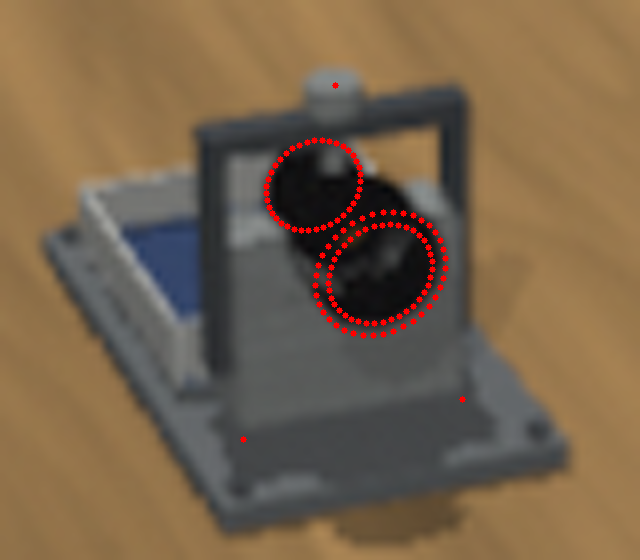

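View pics/tr1.png

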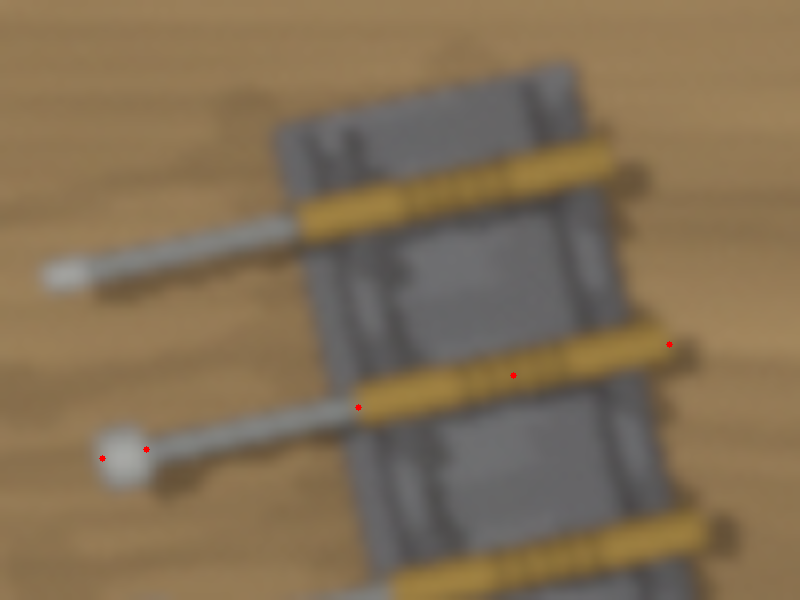

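View pics/sr1.png

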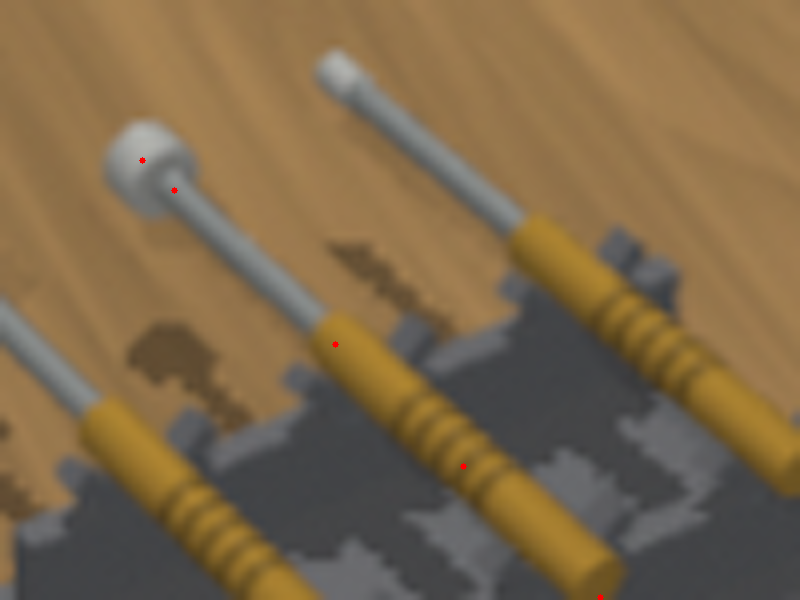

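The model fits the top view within about 1 px. The side camera shows everything about 1.5 px higher than the model, on both the drift and the eyepiece, which looks like a calibration bias. I'll move now and check the tip against the bore later.

```bash
python3 -m creep '{"angular":[[0,0,0.963],[0,0,0.963],[0,0,0.963],[0,0,0.963],[0,0,0.963],[0,0,0.963],[0,0,0.963],[0,0,0.963]],"dp":[[-365,-307,3],[-365,-307,3],[-365,-307,3],[-365,-307,3],[-365,-307,3],[-365,-307,3],[-365,-307,3],[-365,-307,3]],"grip":[130,130,130,130,130,130,130,130]}'
python3 -c "
from h import *
plan([.475,-.295,.20],101.9)"
```

```text
time_s: 0.77
eef_pos: [0.3949, 0.2767, 0.2509]
tcp_rot: [0.632, 0.775, -0.001, 0.0]
force: [1.0, 0.4, 0.7]
opening: 0.492
 dp [-576.   -35.9   51.7] ang [-0.0011  0.0013 -0.0062] | t 0.77 pos [0.3949 0.2767 0.2509] F [1.  0.4 0.7] open 0.492 q [-0.71  0.29  0.06  1.87 -0.02  0.99 -0.44]
```

```bash
python3 -m creep '{"angular":[[0,0,-0.006],[0,0,-0.006],[0,0,-0.006],[0,0,-0.006],[0,0,-0.006],[0,0,-0.006],[0,0,-0.006],[0,0,-0.006]],"dp":[[-576,-36,10],[-576,-36,10],[-576,-36,10],[-576,-36,10],[-576,-36,10],[-576,-36,10],[-576,-36,10],[-576,-36,10]],"grip":[130,130,130,130,130,130,130,130]}'
python3 -c "
from h import *
plan([.475,-.295,.12],101.9)"
```

```text
time_s: 1.43
eef_pos: [0.4404, -0.0533, 0.2457]
tcp_rot: [0.63, 0.777, -0.001, 0.0]
force: [2.0, -0.2, -0.3]
opening: 0.495
 dp [-243.4  -15.9  126. ] ang [-0.001   0.0012  0.0001] | t 1.43 pos [ 0.4404 -0.0533  0.2457] F [ 2.  -0.2 -0.3] open 0.495 q [-0.12  0.24  0.24  1.96 -0.07  0.95  0.35]
```

```bash
python3 -m creep '{"angular":[[0,0,0],[0,0,0],[0,0,0],[0,0,0],[0,0,0],[0,0,0],[0,0,0],[0,0,0]],"dp":[[-243,-16,110],[-243,-16,110],[-243,-16,110],[-243,-16,110],[-243,-16,110],[-243,-16,110],[-243,-16,110],[-243,-16,110]],"grip":[130,130,130,130,130,130,130,130]}'
python3 - <<'E'
from h import *
snap("1")
plan([.475,-.2954,.045],101.9)
crop("top1",(360,180,480,270),"t1"); crop("side1",(270,200,430,320),"s1")
E
```

```text
time_s: 2.1
eef_pos: [0.4731, -0.2993, 0.1336]
tcp_rot: [0.632, 0.775, -0.002, -0.001]
force: [0.7, 1.1, -0.3]
opening: 0.489
 dp [-0.8  1.  90.1] ang [-0.0025 -0.0002 -0.0015] | t 2.2 pos [ 0.4741 -0.2947  0.1351] F [-0.5  0.1  0.4] open 0.49 q [ 0.35  0.54  0.24  1.84 -0.17  0.79  0.89]
t1 6 360 180
s1 5 270 200
```

View pics/t1.png

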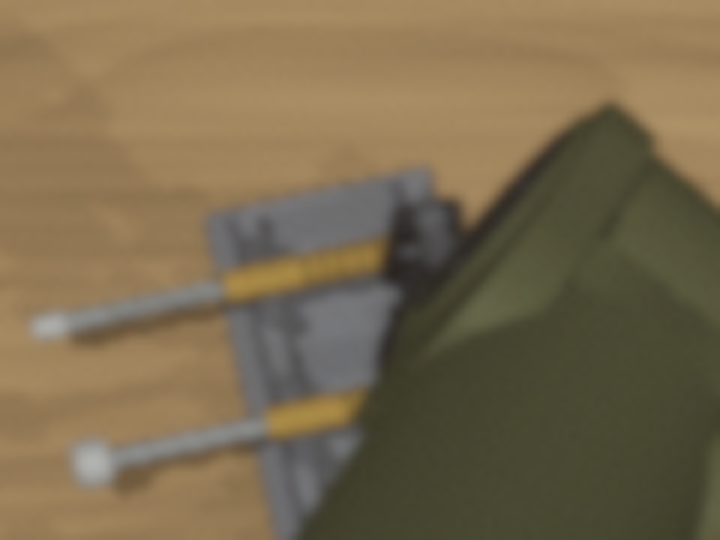

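View pics/s1.png

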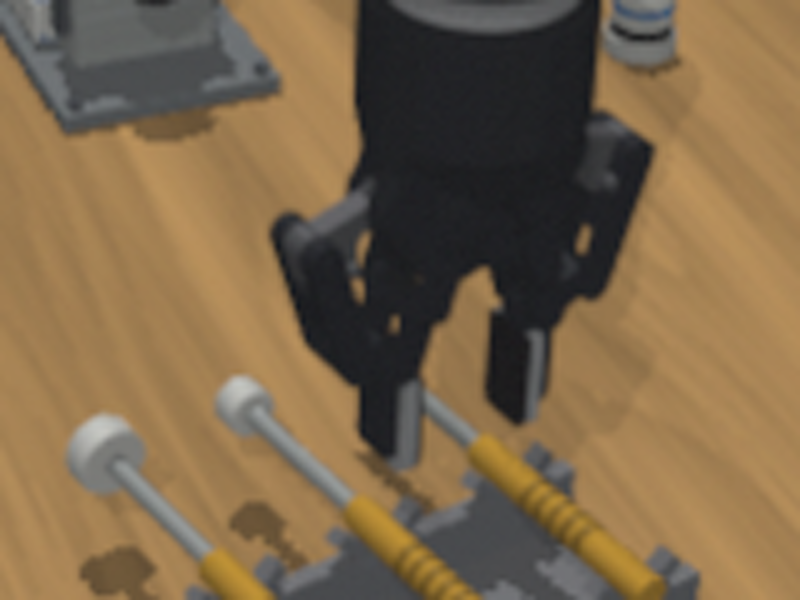

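The side view shows the open fingers above the rest, with tips at about px (348,292) and (374,283). I'll check that against the projection of the reported TCP.

```bash
python3 - <<'E'
from h import *
S=load("side1")
p=np.array([.4741,-.2947,.1351]); j=np.array([.9785,.2065,0])
print(proj(S,[p+j*k-[0,0,.018] for k in(-.021,0,.021)]))
print((proj(S,[p+j*k-[0,0,.018] for k in(-.021,0,.021)])-[270,200])*5)
E
```

```text
[[348.65314776 287.5309731 ]
 [358.89330617 283.53237686]
 [368.92411719 279.61153302]]
[[393.26573881 437.65486551]
 [444.46653087 417.66188429]
 [494.62058596 398.05766509]]
```

The visible pad corners are about 11 mm towards the camera from the pad centres, so this agrees with the projection. Now I'll descend and grip.

```bash
python3 -m creep '{"angular":[[0,0,0],[0,0,0],[0,0,0],[0,0,0],[0,0,0],[0,0,0],[0,0,0],[0,0,0]],"dp":[[-1,1,30],[-1,1,55],[-1,1,75],[-1,1,90],[-1,1,91],[-1,1,91],[-1,1,91],[-1,1,91]],"grip":[130,130,130,130,130,130,130,130]}'
python3 - <<'E'
from h import *
snap("2")
plan([.475,-.2954,.044],101.9)
crop("side2",(290,240,410,330),"s2")
E
```

```text
time_s: 2.87
eef_pos: [0.476, -0.2955, 0.0456]
tcp_rot: [0.63, 0.776, -0.001, 0.0]
force: [-0.8, -0.1, -0.3]
opening: 0.492
 dp [ 0.4 -0.7  1.3] ang [-0.0009  0.001  -0.0013] | t 2.97 pos [ 0.4757 -0.2957  0.0453] F [0.2 0.6 0.5] open 0.491 q [ 0.39  0.66  0.2   1.91 -0.22  0.58  0.93]
s2 6 290 240
```

View pics/s2.png

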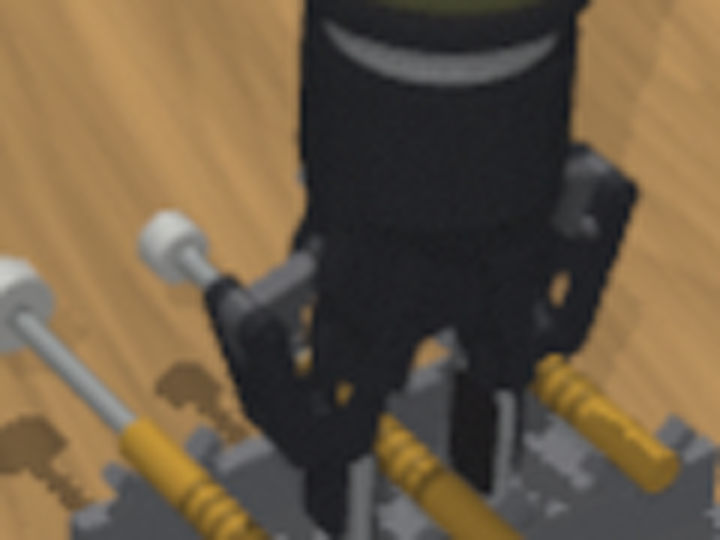

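The medium handle, at about px (360,318), lies between the pads with clearance on both sides. Closing.

```bash
python3 -m creep '{"angular":[[0,0,0],[0,0,0],[0,0,0],[0,0,0],[0,0,0],[0,0,0],[0,0,0],[0,0,0]],"dp":[[0,0,1],[0,0,1],[0,0,1],[0,0,1],[0,0,1],[0,0,1],[0,0,1],[0,0,1]],"grip":[255,255,255,255,255,255,255,255]}'
python3 -m creep '{"angular":[[0,0,0],[0,0,0],[0,0,0],[0,0,0]],"dp":[[0,0,0],[0,0,0],[0,0,0],[0,0,0]],"grip":[255,255,255,255]}'
python3 - <<'E'
from h import *
plan([.475,-.2954,.044],101.9)
E
```

```text
time_s: 3.63
eef_pos: [0.475, -0.296, 0.0449]
tcp_rot: [0.631, 0.776, -0.001, -0.0]
force: [-3.1, 0.5, 5.8]
opening: 0.135
time_s: 3.97
eef_pos: [0.4749, -0.2961, 0.0451]
tcp_rot: [0.631, 0.776, -0.001, -0.0]
force: [-1.5, 0.7, 5.0]
opening: 0.141
 dp [0.6 0.2 1.1] ang [-0.0017  0.0011 -0.0014] | t 3.97 pos [ 0.4749 -0.2961  0.0451] F [-1.5  0.7  5. ] open 0.141 q [ 0.39  0.66  0.2   1.91 -0.22  0.58  0.93]
```

Gripped: the opening is 0.14, about 12–14 mm. Record the release pose as TCP (0.4749, −0.2961, 0.0451). Lifting.

```bash
python3 -m creep '{"angular":[[0,0,0],[0,0,0],[0,0,0],[0,0,0],[0,0,0],[0,0,0],[0,0,0],[0,0,0]],"dp":[[0,0,-12],[0,0,-25],[0,0,-45],[0,0,-65],[0,0,-85],[0,0,-100],[0,0,-105],[0,0,-105]],"grip":[255,255,255,255,255,255,255,255]}'
python3 - <<'E'
from h import *
snap("3")
plan([.518,-.09,.15],90.65)
crop("side3",(270,190,430,310),"s3");crop("top3",(340,180,460,270),"t3")
E
```

```text
time_s: 4.63
eef_pos: [0.4756, -0.2962, 0.1509]
tcp_rot: [0.631, 0.776, -0.001, 0.001]
force: [0.2, -0.4, -2.0]
opening: 0.143
 dp [192.3  84.5  -1.1] ang [-0.0024  0.0005  0.195 ] | t 4.73 pos [ 0.4747 -0.2955  0.1492] F [-0.3  0.1 -3. ] open 0.141 q [ 0.35  0.52  0.25  1.82 -0.17  0.82  0.89]
s3 5 270 190
t3 6 340 180
```

View pics/s3.png

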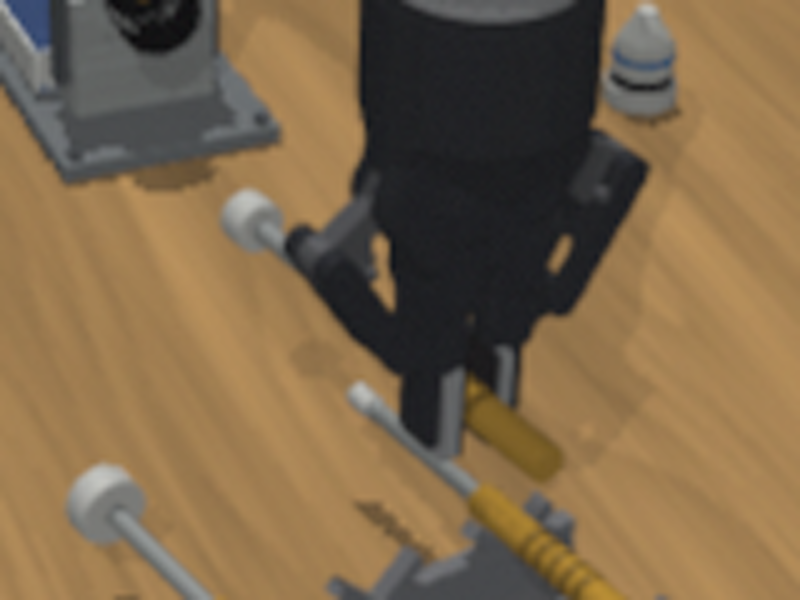

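View pics/t3.png

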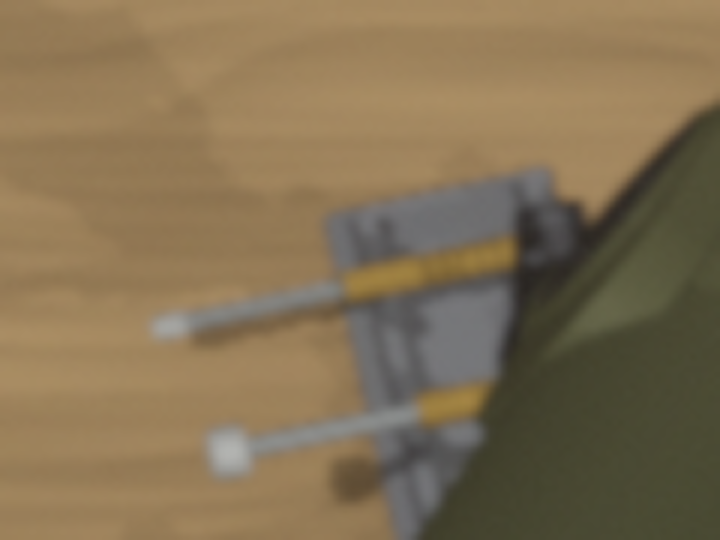

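The drift is held level and clear. Moving to a pose in front of the mouth, staying high for now.

```bash
python3 -m creep '{"angular":[[0,0,0.195],[0,0,0.195],[0,0,0.195],[0,0,0.195],[0,0,0.195],[0,0,0.195],[0,0,0.195],[0,0,0.195]],"dp":[[30,13,0],[70,31,0],[110,48,0],[150,66,0],[180,80,0],[192,84,0],[192,84,0],[192,84,0]],"grip":[255,255,255,255,255,255,255,255]}'
python3 - <<'E'
from h import *
plan([.5186,-.052,.0731],90.65)
E
```

```text
time_s: 5.4
eef_pos: [0.5171, -0.0896, 0.1477]
tcp_rot: [0.702, 0.712, -0.002, -0.001]
force: [0.7, -0.9, -2.1]
opening: 0.143
 dp [37.6  2.3 74.6] ang [-0.0045  0.0008  0.0025] | t 5.4 pos [ 0.5171 -0.0896  0.1477] F [ 0.7 -0.9 -2.1] open 0.143 q [-0.09  0.49  0.32  1.91 -0.21  0.78  0.35]
```

```bash
python3 -m creep '{"angular":[[-0.004,0,0.002],[-0.004,0,0.002],[-0.004,0,0.002],[-0.004,0,0.002],[-0.004,0,0.002],[-0.004,0,0.002],[-0.004,0,0.002],[-0.004,0,0.002]],"dp":[[10,2,20],[20,2,40],[30,2,60],[37,2,74],[37,2,75],[37,2,75],[37,2,75],[37,2,75]],"grip":[255,255,255,255,255,255,255,255]}'
python3 - <<'E'
from h import *
snap("4")
plan([.5186,-.052,.0731],90.65)
crop("side4",(240,150,360,240),"s4");crop("top4",(220,190,320,265),"t4")
E
```

```text
time_s: 6.07
eef_pos: [0.5188, -0.0543, 0.0736]
tcp_rot: [0.704, 0.711, -0.0, 0.001]
force: [-0.6, -0.7, -1.6]
opening: 0.142
 dp [ 1.6 -0.2  0.5] ang [ 0.0012  0.0013 -0.0009] | t 6.17 pos [ 0.5188 -0.0536  0.0736] F [-0.1  0.4 -2. ] open 0.143 q [-0.12  0.59  0.27  2.   -0.26  0.59  0.33]
s4 6 240 150
t4 8 220 190
```

View pics/s4.png

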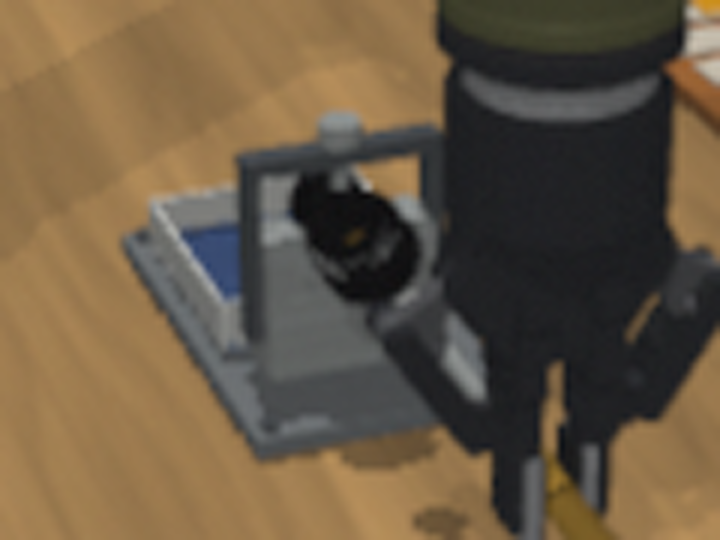

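View pics/t4.png

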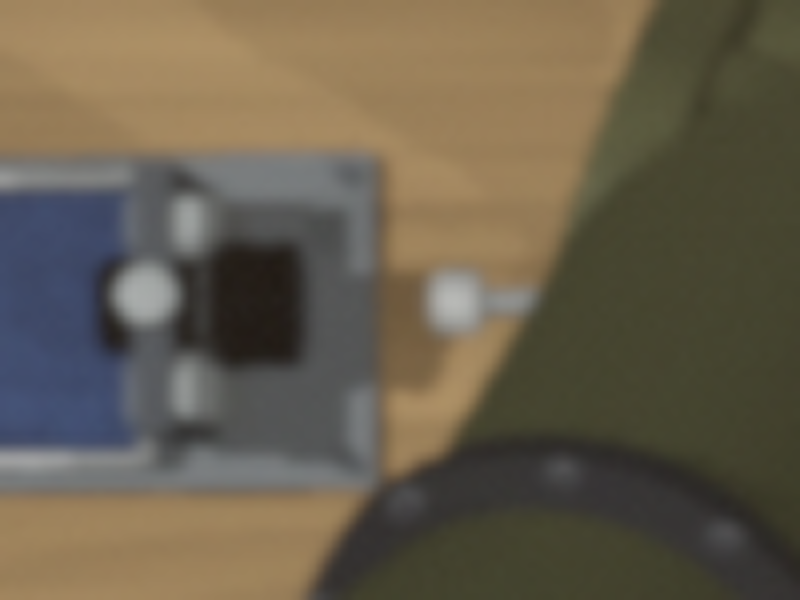

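```bash
python3 - <<'E'
from h import *
S=load("side3");T=load("top3")
d=np.array([-.2065,.9785,0]);g=np.array([.4747,-.2955,.1461])
P=[g+d*k for k in(-.05,.118,.132)]
crop("side3",(300,210,400,285),"s3b",proj(S,P)); 
a=np.radians(90.65);d4=np.array([np.cos(a),np.sin(a),0]);g4=np.array([.5188,-.0536,.0705])
Q=[g4+d4*k for k in(.118,.132)]; print(proj(load("top4"),Q))
crop("top4",(240,205,300,250),"t4b",proj(load("top4"),Q)) 
E
```

```text
s3b 8 300 210
[[280.07025973 227.62565053]
 [274.43975481 227.64699515]]
t4b 13 240 205
```

View pics/s3b.png

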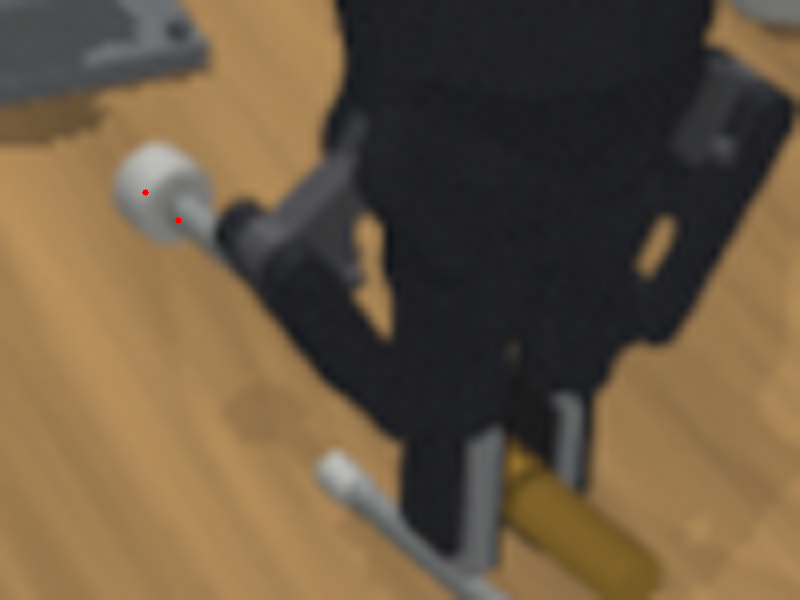

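View pics/t4b.png

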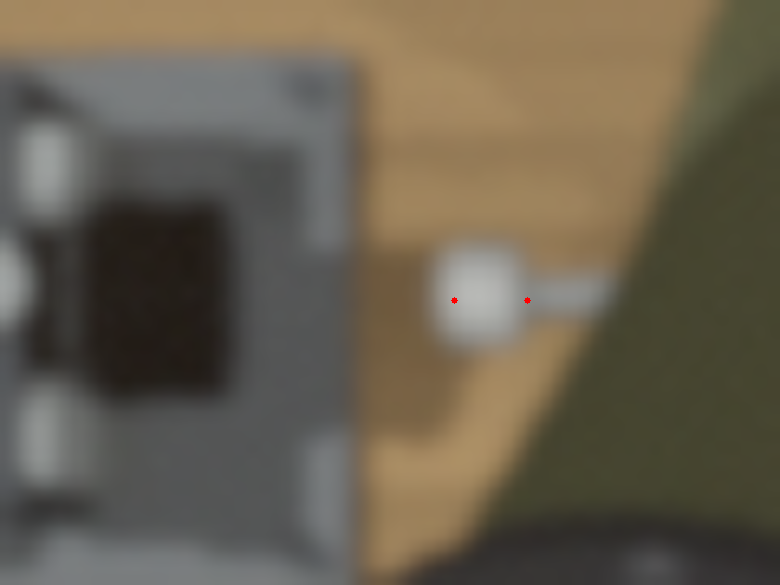

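The top view shows the head centre at row ~227.5 and the eyepiece centre at ~228, so the head is about 1 mm off towards +x. I'll correct that and go in gently to about 20 mm past the mouth.

```bash
python3 -m creep '{"angular":[[0,0,0],[0,0,0],[0,0,0],[0,0,0],[0,0,0],[0,0,0],[0,0,0],[0,0,0]],"dp":[[5,-1,0.5],[14,-1,0.5],[22,-1,0.5],[30,-1,0.5],[37,-1,0.5],[44,-1,0.5],[50,-1,0.5],[50,-1,0.5]],"grip":[255,255,255,255,255,255,255,255]}'
python3 - <<'E'
from h import *
snap("5")
plan([.5178,-.0,.0731],90.65)
crop("side5",(240,150,360,240),"s5");crop("top5",(240,205,300,250),"t5")
E
```

```text
time_s: 6.83
eef_pos: [0.5172, -0.0016, 0.0729]
tcp_rot: [0.703, 0.712, 0.0, 0.001]
force: [-0.6, 0.9, -2.2]
opening: 0.141
 dp [ 3.4  0.6 -0.1] ang [ 0.0012  0.0015 -0.0001] | t 6.93 pos [ 0.5173 -0.0035  0.073 ] F [ 0.1 -0.7 -2. ] open 0.144 q [-0.23  0.58  0.28  2.01 -0.27  0.58  0.25]
s5 6 240 150
t5 13 240 205
```

View pics/s5.png

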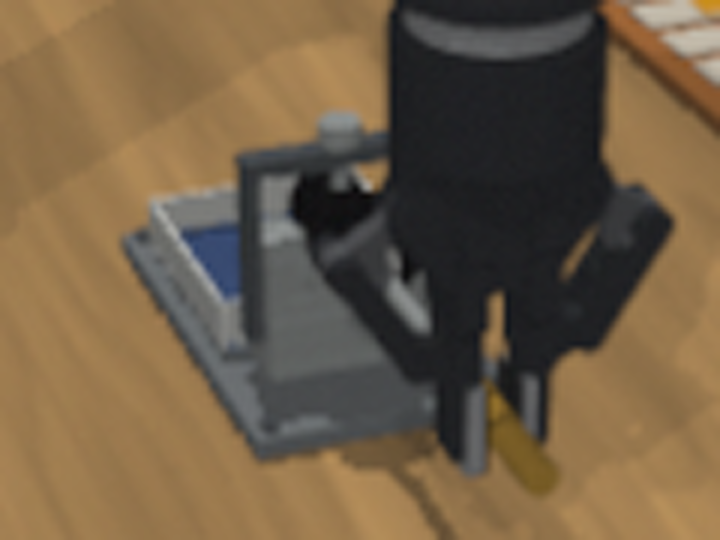

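View pics/t5.png

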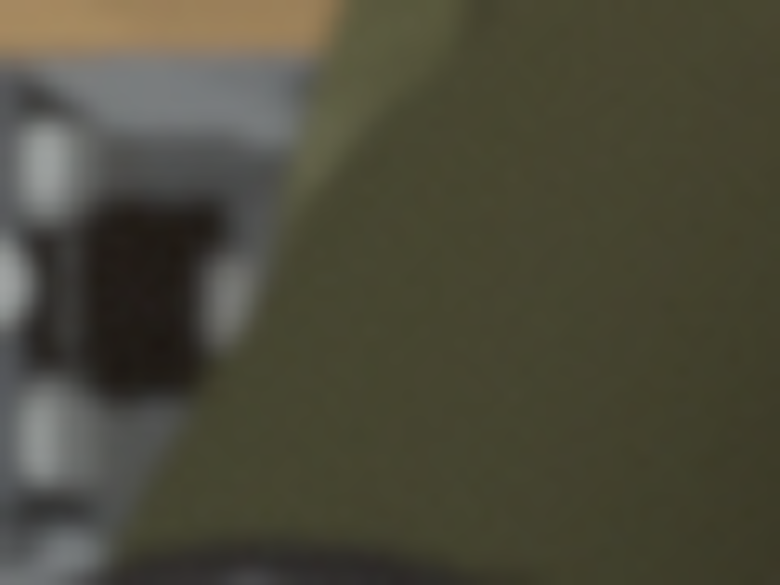

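The head, at about px (257,228), is disappearing under the lip of the mouth, and there's no side force. Going further in, to tip ~25 mm.

```bash
python3 -m creep '{"angular":[[0,0,0],[0,0,0],[0,0,0],[0,0,0],[0,0,0]],"dp":[[4,0.3,0],[8,0.3,0],[12,0.3,0],[15,0.3,0],[15,0.3,0]],"grip":[255,255,255,255,255]}'
python3 - <<'E'
from h import *
snap("6")
plan([.5175,.015,.0731],90.65)
crop("side6",(240,150,360,240),"s6");crop("top6",(240,205,300,250),"t6")
E
```

```text
time_s: 7.35
eef_pos: [0.5174, 0.0125, 0.073]
tcp_rot: [0.703, 0.711, 0.0, 0.001]
force: [-0.2, 0.8, -1.9]
opening: 0.136
 dp [ 3.3  0.1 -0.1] ang [0.0012 0.0016 0.0002] | t 7.45 pos [0.5174 0.0117 0.073 ] F [ 0.2 -0.6 -1.1] open 0.142 q [-0.26  0.59  0.28  2.01 -0.28  0.58  0.22]
s6 6 240 150
t6 13 240 205
```

View pics/t6.png

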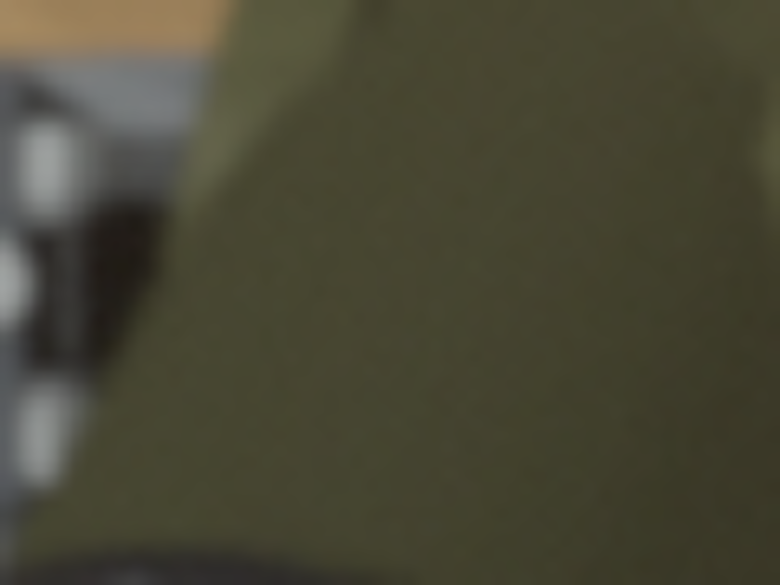

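View pics/s6.png

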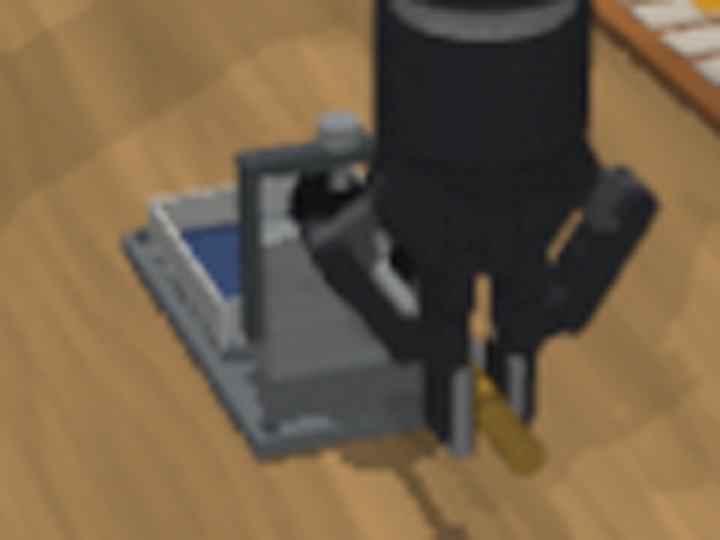

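There's no contact force yet, with the tip about 25 mm in. Pushing on; the spacer's back face should be met at about 37–43 mm.

```bash
python3 -m creep '{"angular":[[0,0,0],[0,0,0],[0,0,0],[0,0,0],[0,0,0],[0,0,0]],"dp":[[3,0,0],[6,0,0],[9,0,0],[12,0,0],[14,0,0],[15,0,0]],"grip":[255,255,255,255,255,255]}'
python3 -m creep '{"angular":[[0,0,0],[0,0,0],[0,0,0],[0,0,0]],"dp":[[2,0,0],[4,0,0],[6,0,0],[8,0,0]],"grip":[255,255,255,255]}'
```

```text
time_s: 7.95
eef_pos: [0.5172, 0.0261, 0.073]
tcp_rot: [0.703, 0.711, -0.0, 0.001]
force: [0.5, -4.7, -1.8]
opening: 0.141
time_s: 8.28
eef_pos: [0.5171, 0.0305, 0.073]
tcp_rot: [0.704, 0.71, -0.002, 0.003]
force: [-0.5, -12.3, -1.2]
opening: 0.138
```

Contact: 12 N along −y, in the expected sliding range. Continuing the push.

```bash
python3 -m creep '{"angular":[[0,0,0],[0,0,0],[0,0,0],[0,0,0],[0,0,0],[0,0,0]],"dp":[[3,0,0],[5,0,0],[7,0,0],[9,0,0],[11,0,0],[12,0,0]],"grip":[255,255,255,255,255,255]}'
python3 - <<'E'
from h import *
snap("7")
plan([.517,.052,.0731],90.65)
crop("side7",(240,150,360,240),"s7");crop("top7",(190,200,280,260),"t7")
E
```

```text
time_s: 8.78
eef_pos: [0.5167, 0.0394, 0.0729]
tcp_rot: [0.705, 0.709, -0.003, 0.004]
force: [-0.5, -9.4, -1.1]
opening: 0.142
 dp [12.1  0.3 -0.2] ang [ 0.0013  0.0095 -0.0054] | t 8.88 pos [0.5168 0.0399 0.073 ] F [-0.6 -8.2 -1.2] open 0.143 q [-0.33  0.59  0.3   2.   -0.28  0.59  0.16]
s7 6 240 150
t7 8 190 200
```

View pics/t7.png

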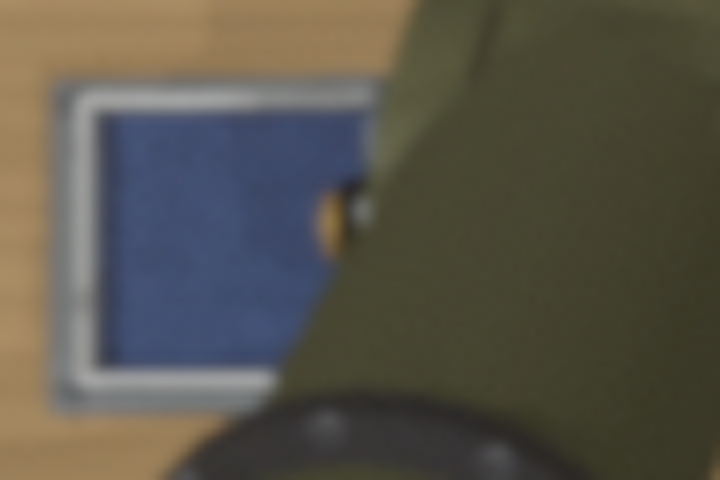

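View pics/s7.png

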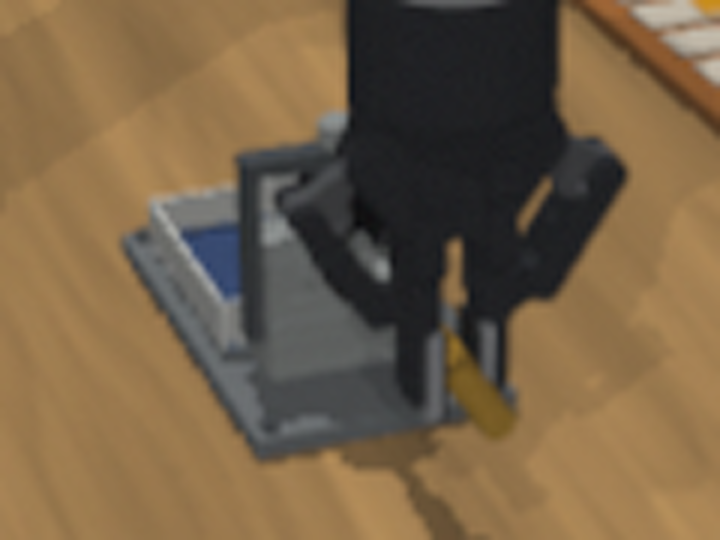

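The top view shows about 7 mm of brass out of the barrel end at px (231,227). The push force is 8–9 N. Continuing.

```bash
python3 -m creep '{"angular":[[0,0.009,-0.005],[0,0.009,-0.005],[0,0.009,-0.005],[0,0.009,-0.005],[0,0.009,-0.005],[0,0.009,-0.005]],"dp":[[4,0,0],[6,0,0],[8,0,0],[10,0,0],[12,0,0],[12,0,0]],"grip":[255,255,255,255,255,255]}'
python3 - <<'E'
from h import *
snap("8")
plan([.517,.052,.0731],90.65)
crop("top8",(190,200,280,260),"t8");crop("side8",(240,150,360,240),"s8")
E
```

```text
time_s: 9.38
eef_pos: [0.5167, 0.053, 0.0728]
tcp_rot: [0.703, 0.711, 0.001, 0.0]
force: [-0.5, -0.1, -2.1]
opening: 0.145
 dp [-0.6  0.3 -0.3] ang [ 0.0013 -0.      0.0005] | t 9.48 pos [0.5167 0.0526 0.0728] F [ 0.  -0.  -2.1] open 0.139 q [-0.34  0.59  0.29  2.   -0.29  0.59  0.15]
t8 8 190 200
s8 6 240 150
```

View pics/t8.png

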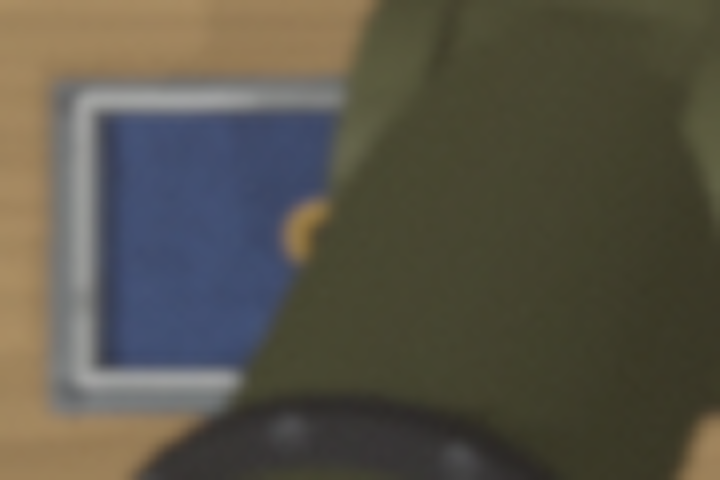

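The push force dropped to zero and the ring shows in the tray at about px (228,229). Drawing the drift straight out.

```bash
python3 -m creep '{"angular":[[0,0,0],[0,0,0],[0,0,0],[0,0,0],[0,0,0],[0,0,0],[0,0,0],[0,0,0]],"dp":[[-8,0,0],[-22,0,0],[-38,0,0],[-54,0,0],[-70,0,0],[-86,0,0],[-102,0,0],[-112,0,0]],"grip":[255,255,255,255,255,255,255,255]}'
python3 -m creep '{"angular":[[0,0,0],[0,0,0],[0,0,0],[0,0,0],[0,0,0],[0,0,0]],"dp":[[-10,0,-10],[-20,0,-25],[-30,0,-45],[-30,0,-65],[-30,0,-76],[-30,0,-76]],"grip":[255,255,255,255,255,255]}'
python3 - <<'E'
from h import *
snap("9")
plan([.4749,-.2961,.145],101.9)
crop("top9",(190,190,350,310),"t9");crop("side9",(240,150,400,270),"s9")
E
```

```text
time_s: 10.15
eef_pos: [0.5179, -0.062, 0.073]
tcp_rot: [0.704, 0.711, 0.0, 0.001]
force: [-0.1, -0.6, -2.1]
opening: 0.141
time_s: 10.65
eef_pos: [0.5192, -0.0926, 0.1513]
tcp_rot: [0.704, 0.71, 0.002, 0.003]
force: [-0.1, -0.5, -1.8]
opening: 0.138
 dp [-203.9  -45.2    4. ] ang [ 0.002   0.0009 -0.1974] | t 10.75 pos [ 0.518  -0.0917  0.1489] F [ 0.3  1.2 -1.6] open 0.14 q [-0.08  0.48  0.31  1.91 -0.21  0.78  0.35]
t9 5 190 190
s9 5 240 150
```

View pics/t9.png

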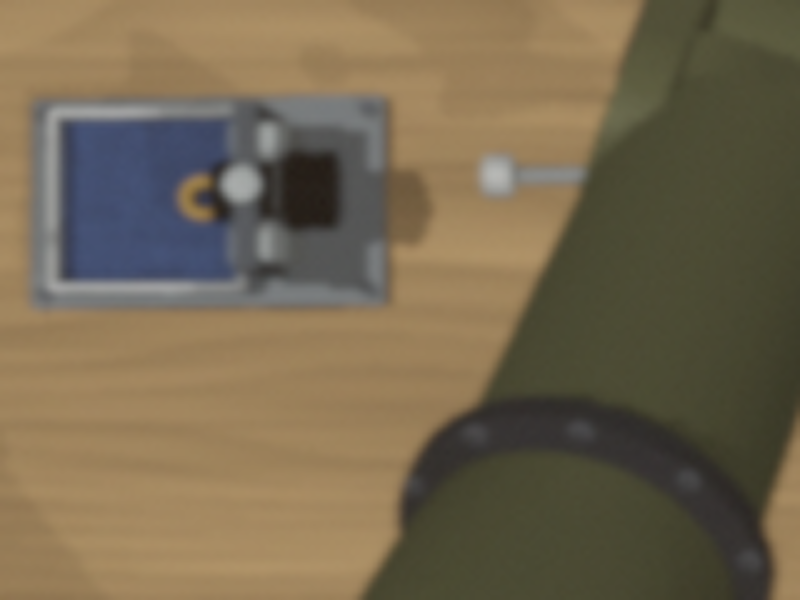

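View pics/s9.png

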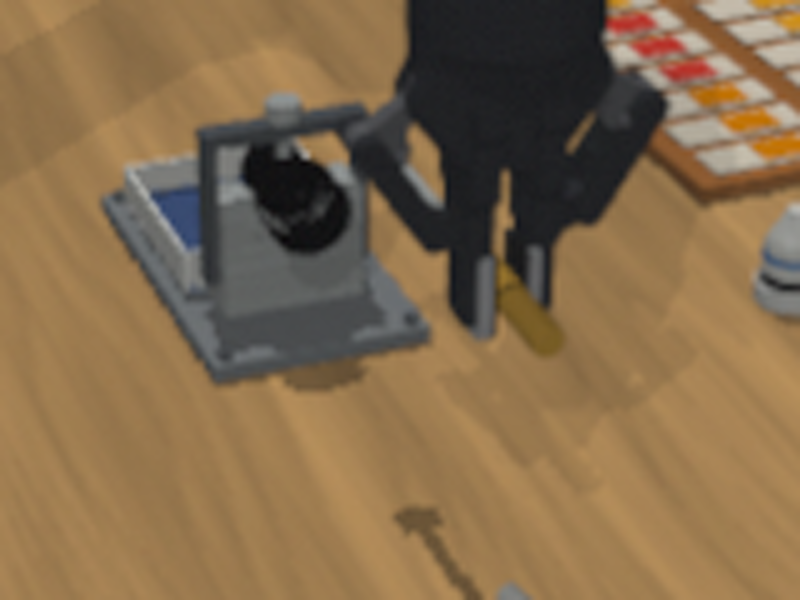

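The ring lies flat in the tray at px (230,229) and the bore is empty. Returning the drift to above the rest, and checking for slip in the grip.

```bash
python3 - <<'E'
from h import *
print(atz(load("top9"),(190+480.5/5-.5,190+175.5/5-.5),.146+.005))
print(atz(load("top4"),(240+432.5/13-.5,205+294/13-.5),.0705+.005))
E
python3 -m creep '{"angular":[[0,0,-0.197],[0,0,-0.197],[0,0,-0.197],[0,0,-0.197],[0,0,-0.197],[0,0,-0.197],[0,0,-0.197],[0,0,-0.197]],"dp":[[-30,-7,4],[-70,-15,4],[-110,-24,4],[-150,-33,4],[-185,-41,4],[-204,-45,4],[-204,-45,4],[-204,-45,4]],"grip":[255,255,255,255,255,255,255,255]}'
python3 - <<'E'
from h import *
snap("10")
plan([.4749,-.2961,.0451],101.9)
crop("side10",(270,190,430,310),"s10")
E
```

```text
[0.51806796 0.04246639 0.151     ]
[0.5181827  0.08193234 0.0755    ]
time_s: 11.42
eef_pos: [0.474, -0.297, 0.1435]
tcp_rot: [0.631, 0.776, 0.0, -0.0]
force: [-0.2, 1.0, -1.2]
opening: 0.144
 dp [-1.6 -0.7 98.8] ang [ 0.001  -0.0011  0.001 ] | t 11.52 pos [ 0.4752 -0.2945  0.1439] F [ 0.3 -0.4 -2.7] open 0.141 q [ 0.35  0.53  0.24  1.83 -0.17  0.81  0.89]
s10 5 270 190
```

View pics/s10.png

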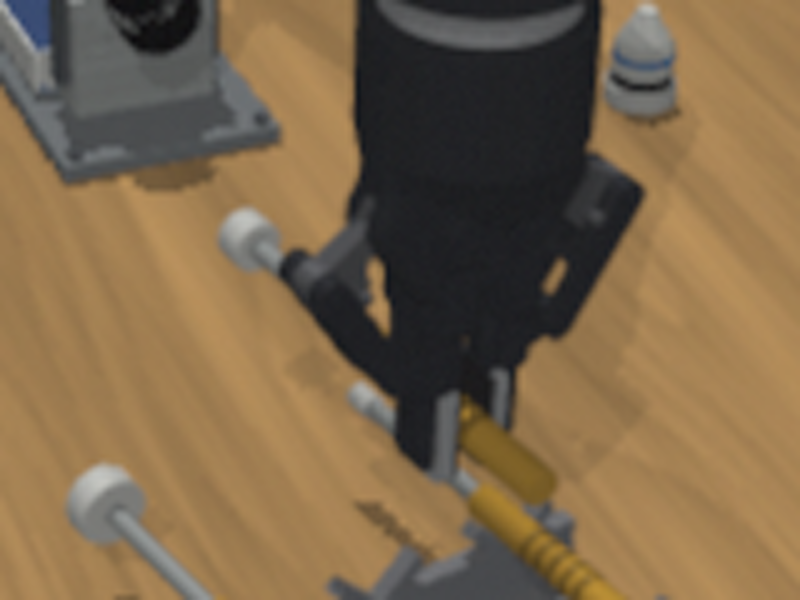

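Slip is only about 1–2 mm and the drift is still level. Lowering into the notch.

```bash
python3 -m creep '{"angular":[[0,0,0],[0,0,0],[0,0,0],[0,0,0],[0,0,0],[0,0,0],[0,0,0],[0,0,0]],"dp":[[-1,-0.7,20],[-1,-0.7,45],[-1,-0.7,65],[-1,-0.7,80],[-1,-0.7,88],[-1,-0.7,94],[-1,-0.7,97],[-1,-0.7,97]],"grip":[255,255,255,255,255,255,255,255]}'
python3 - <<'E'
from h import *
snap("11")
plan([.4749,-.2961,.0451],101.9)
crop("side11",(290,240,410,330),"s11")
E
```

```text
time_s: 12.18
eef_pos: [0.4751, -0.295, 0.0467]
tcp_rot: [0.629, 0.777, 0.001, -0.0]
force: [-0.2, 0.6, -1.8]
opening: 0.141
 dp [-0.5 -0.4  2.4] ang [ 0.0018 -0.0005  0.0013] | t 12.28 pos [ 0.4752 -0.2956  0.0475] F [-0.2 -0.4 -2.1] open 0.139 q [ 0.39  0.66  0.19  1.91 -0.22  0.59  0.93]
s11 6 290 240
```

View pics/s11.png

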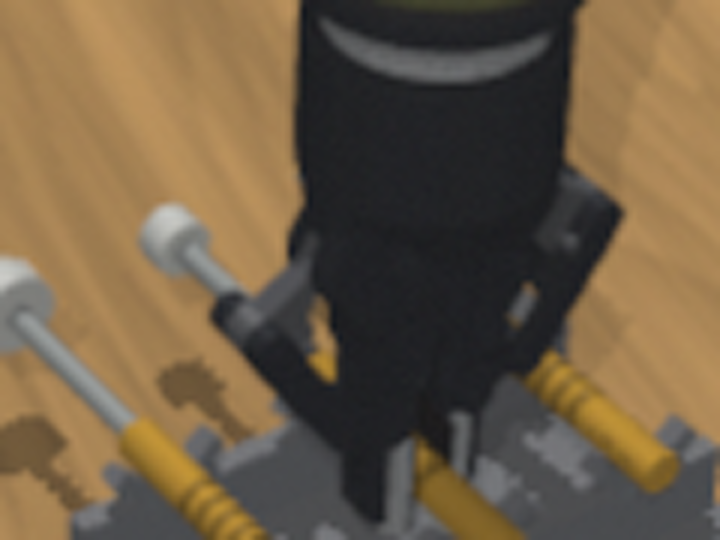

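The head, at px (318,279), is within a pixel of where it was at the start. I'll lower the last 2–3 mm until it touches, then open to 130.

```bash
python3 -m creep '{"angular":[[0,0,0],[0,0,0],[0,0,0],[0,0,0]],"dp":[[-0.5,-0.4,1.5],[-0.5,-0.4,2.5],[-0.5,-0.4,3],[-0.5,-0.4,3]],"grip":[255,255,255,255]}'
python3 -m creep '{"angular":[[0,0,0],[0,0,0],[0,0,0],[0,0,0],[0,0,0],[0,0,0],[0,0,0],[0,0,0]],"dp":[[0,0,0],[0,0,0],[0,0,0],[0,0,0],[0,0,0],[0,0,0],[0,0,0],[0,0,0]],"grip":[220,195,170,140,130,130,130,130]}'
python3 -m creep '{"angular":[[0,0,0],[0,0,0],[0,0,0],[0,0,0],[0,0,0],[0,0,0],[0,0,0],[0,0,0]],"dp":[[0,0,-8],[0,0,-20],[0,0,-45],[0,0,-75],[0,0,-110],[0,0,-150],[0,0,-180],[0,0,-180]],"grip":[130,130,130,130,130,130,130,130]}'
```

```text
time_s: 12.62
eef_pos: [0.4752, -0.2965, 0.0452]
tcp_rot: [0.63, 0.777, 0.001, 0.001]
force: [-0.1, 0.9, 4.8]
opening: 0.141
time_s: 13.28
eef_pos: [0.4752, -0.2965, 0.0452]
tcp_rot: [0.63, 0.777, 0.001, 0.001]
force: [-1.0, 0.7, 0.5]
opening: 0.485
time_s: 13.95
eef_pos: [0.4768, -0.2985, 0.2323]
tcp_rot: [0.63, 0.777, 0.002, 0.006]
force: [0.1, -1.2, -0.0]
opening: 0.493
```

```bash
python3 -m creep '{"angular":[[0,0,0],[0,0,0],[0,0,0],[0,0,0],[0,0,0],[0,0,0],[0,0,0],[0,0,0]],"dp":[[-40,0,0],[-80,0,0],[-120,0,0],[-160,0,0],[-180,0,0],[-180,0,0],[-180,0,0],[-180,0,0]],"grip":[130,130,130,130,130,130,130,130]}'
python3 - <<'E'
from h import *
snap("12")
crop("side12",(270,250,430,370),"s12");crop("top12",(180,120,460,300),"t12")
E
```

```text
time_s: 14.62
eef_pos: [0.5141, -0.4735, 0.2335]
tcp_rot: [0.63, 0.777, 0.002, 0.006]
force: [0.7, -0.5, 0.1]
opening: 0.495
s12 5 270 250
t12 2 180 120
```

View pics/s12.png

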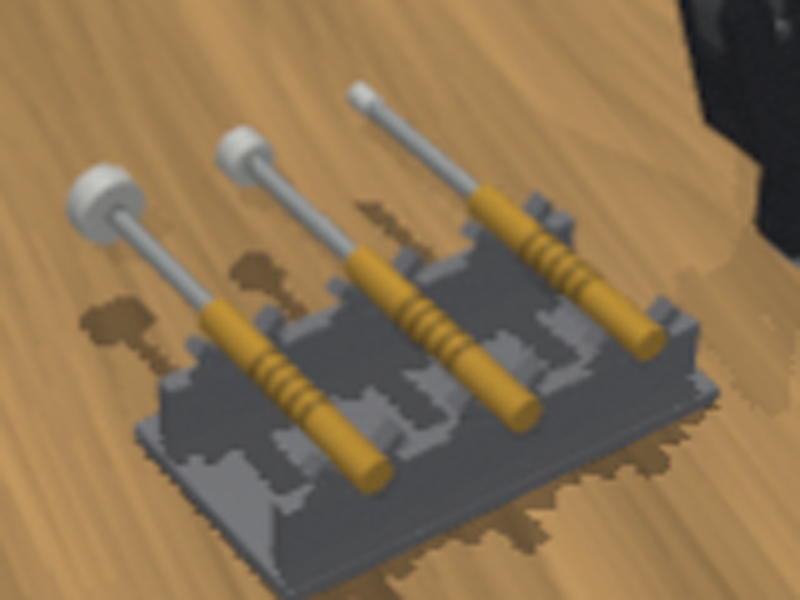

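View pics/t12.png

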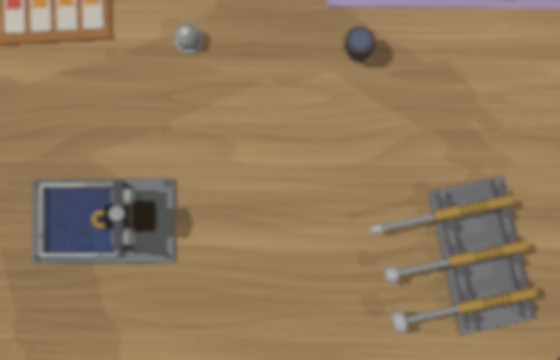

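All three drifts lie in their notches: medium butt at side px (375,333), head at (318,281), as at the start. The ring is in the tray at top px (229,229), and the objective and spare eyepiece are unmoved. The arm is clear, so I'm letting it settle and handing in.

```bash
python3 -m creep '{"angular":[[0,0,0],[0,0,0],[0,0,0]],"dp":[[0,0,0],[0,0,0],[0,0,0]],"grip":[130,130,130]}'
python3 -c "
from plant import ctrl
print(ctrl.sign_off())"
```

```text
time_s: 14.97
eef_pos: [0.5149, -0.4721, 0.2345]
tcp_rot: [0.629, 0.778, 0.002, 0.007]
force: [-0.0, -0.1, 0.3]
opening: 0.489
the job is handed in; nothing more can be done
None
```

I pushed the spacer out of the eyepiece with the 20 mm drift and it dropped into the blue tray. I then drew the drift out and laid it back in its own (middle) notch. The job was handed in at about 15 s of the 54 s allowed; the hand-in reports no verdict.

- **Push:** the measured push was about 8–12 N, and it fell to zero when the ring came free.
- **Last pictures:** the ring lies flat in the tray. The medium drift is back within about 1 px (roughly 2 mm) of its starting place. The other drifts, spare eyepiece and objective look unmoved, and the arm is clear of everything.
- **Disagreement:** the side camera showed things about 1.5 px higher than my model. I therefore lined up sideways from the top camera and set the height from the arm's own readings.
- **Slip:** the drift slipped only about 1–2 mm in the grip during the push.

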